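# Pin the cartridge shuttle into line

## Robot

A 6-joint arm with a two-finger parallel gripper is mounted at the origin on a cart in front of the work surface, level with it; the furniture and walls round the work are solid. World frame = base frame: x ahead of the robot, y to its left, z up, the work surface at z = 0. Lengths are in mm, angles in rad, forces in N, time in s.
With the tool pointing down it reaches from about 250 to 800 mm from the base axis. Payload 3.9 kg.
Tool frame: the origin (TCP) lies on the centre line of the jaws, within the pads' length; the fingertips stand 25 mm ahead of it and the grasp point (between the pads) lies 6 mm ahead of it; y points along the fingers, z is the direction in which the jaws open and shut, and the axes are right-handed (so a half turn about y gives the same grasp; the last joint's range is limited). The gripper opens to 85 mm and grips with 20 to 120 N. Pads are 22 mm wide; open, the fingers measure 114 mm over their backs; the gripper's body (76 mm by 85 mm) begins 54 mm behind the grasp point. The pads swing forward as they close: fully open they stand 13 mm farther back than shut.
Start: joints at [1.303, 0.26, -0.138, 1.173, 0, 1.571], TCP at [138.916, 506.278, 256.304] pointing down, gripper open.
Joint ranges: [-2.78, 2.78], [-0.83, 1.72], [-1.28, 1.37], [-1.9, 2.12], [-1.57, 1.48], [-3.14, 3.14]. Speed limits (rad/s): [2.57, 2.57, 3.14, 3.14, 3.14, 3.14].

## Interface

Orientations are given as a unit quaternion [w, x, y, z].
In Python, from bench import ctrl, cams, nets gives the robot as it stands. The module is installed in compiled form; this text tells all that it offers.
- The arm moves only by the tool jog_arm, never from a script. Its argument "rows" is a list of rows, each a list of 7 numbers: the closure, from 0 (fully open) to 1 (shut), then the shift along the tool's x, y, z in mm, then the turn, a rotation vector about the tool's x, y, z in degrees. In form: [[hand, x, y, z, ax, ay, az], ...]. A call has 1 to 12 rows; each row is the pose to reach, as a shift and turn from the pose commanded when the call began, along the tool's axes at that moment; what a row does not reach only later rows make up. A row lasts 1/12 s, in which the tool goes at most 41.7 mm and 7.16 degrees, less where a joint would pass 70% of its speed; a pose out of reach is approached as far as the arm can. A call with a gripper value outside its range is refused whole. The fingers move at their own pace and stop on an object; the grip force is fixed at half the most. Time passes only in rows, so rows that repeat a pose let the fingers close. It gives the time, the measured TCP pose, the force and the opening at its end, in the units of the state.
- ctrl.get_state(): the state, without advancing time (a new reading comes with each control period).
- cams.read_camera(name): name is "side" or "top"; returns the picture (400x640x3 uint8, red, green, blue); there is no depth.
- cams.get_calibration(name): a dict with "K" (3x3 intrinsics, pixels), "dist_coeffs" ([k1, k2, p1, p2, k3] as OpenCV has them; the pictures are not rectified), "view" (4x4, takes a point from world to camera coordinates). Camera axes: x right, y down, z forward; pixel columns grow to the right and rows downward; lengths in mm; the calibration is good to about 2 mm. A picture is of the moment at which its call begins. get_calibration takes no time and is no camera call.
- ctrl.close_job(): hands the job in, once; it reports no verdict.
Trained networks look in the newest picture that a camera, given by its name, has taken for a name from the list of things; names that differ only in an ending like _2 or _b are one class to them, and where a whole thing is asked for, a point or a joint stands for the part that bears it (a point fixed in the world has none). Each returns a list of dicts, best first, with "conf" (0 to 1); they miss things now and then, are a little off and sometimes report something else, mostly with a low value. They report only what shows in the picture. A call takes as long as a camera call. They do not tell look-alikes from the thing itself.
- nets.recognise(camera, target): "box" ([centre column, centre row, width, height] in pixels, round what is visible of it).
- nets.masks_of(camera, target): "pixels" (400x640 bool, what is visible of it) and "box" ([centre column, centre row, width, height] in pixels, round what is visible of it).
The state is a dict: "clock": time; "q": joint angles; "joint_vel": joint speeds; "joint_torque": joint torques, N m; "eef_pos": TCP position; "tcp_rot": TCP orientation; "ft_force": force on the tool from outside, world axes, zero at the start; "wrist_torque": the same for the moment, N m; "finger_gap": opening from 0.0 (shut) to 1.0 (fully open).
Only numpy, scipy, OpenCV 4.12 (cv2) and the standard library are available. Lean on these libraries where they do the work, as an engineer would, in place of code of your own. Each camera call takes 0.05 s, during which the arm holds its last target. There are 200 camera calls.

## Task

The cartridge shuttle of the bench jig stands a few millimetres out of line: take the T-handled taper pin out of its white stand, stand it in the jig's brass bush so that its nose rests on the shuttle, with the handle lined up with the gap between the blue cheeks, and let go of it. Then take it again by the two orange ends of its handle and push it straight down until its collar sits on the bush, so that the taper pulls the shuttle into line, and let go. Do not push the shuttle itself with the hand or arm, and leave the petri dish, the red dropper bottle and the blue-capped tube where they are.

Things in the scene. Friction and masses are not known exactly. Their poses are not given: they have to be found in the camera images.
- pin: Loose polished steel taper pin with T handle, 0.12-0.22 kg, 100 mm tall, upright in the stand. Origin: nose tip; z up the pin, x along the handle. Nose 6 mm diameter widening to 21 at 26 mm up, 21 mm shank to 72, collar 28 mm diameter from 72 to 77, thin neck, black bar with orange ends from 84 to 100 mm: 54 long (x), 18 wide (y), centre at 92.
- pin_end_a: Orange end of the pin's handle on its +x side, the outer 8 mm of the bar (x 19 to 27 mm), 18 x 16 mm; origin at its centre, 23 mm from the pin's axis and 92 mm above the tip.
- pin_end_b: The other orange end of the handle, the same on the pin's -x side.
- pin_collar (a point): On the pin's axis at the underside of the collar, 72 mm above the tip.
- stand: Fixed white block, 96 x 44 x 76 mm (x, y, z), origin at the centre of its underside. The pin stands in a 23 mm hole down its middle, collar on its top. A post (10 x 30 mm, top at 101 mm) stands 8 mm off each end of the handle (along x): here the handle can only be taken across its 18 mm width, fingers at +y and -y.
- jig: Fixed jig, base 120 x 130 mm, origin centre of underside, z up. Grey bridge 84 x 64 mm, top at 66 mm. Brass bush on the z axis, 40 mm outside, 22 mm hole, height 50 to 78 mm. Two blue cheeks, 34 mm long (x), 5 thick, tops at 104 mm, inner faces at y = +-16: at home the handle lies between them along x, either way round, ends 10 mm past them; no finger fits beside it, hold it end to end.
- bush_top (a point): On the axis of the bush at its top face, 78 mm above the worktop; axes as the jig's. Standing on the out-of-line shuttle, the pin's collar is about 25 to 34 mm above this and the pin may lean up to about 6 degrees.
- shuttle (a joint): Slide of the aluminium shuttle (50 mm wide, height 36 to 48 mm, 2 mm under the bush, y -60 to +100 mm, test cartridge at its +y end) along the jig's y, in m: 0 = its 22 mm hole in line with the bush; starts 0.004 to 0.006 towards +y. It slides stiffly (4 N); driving the pin home takes some 5 to 20 N downwards.
- petri: Closed petri dish, bystander, 90 mm across, 14 mm high, origin at the centre of its underside.
- red_bottle: Dropper bottle with red content and black cap, bystander, 38 mm across, 113 mm tall, origin at the centre of its underside.
- blue_tube: Standing 50 ml tube with a blue cap, bystander, 34 mm across, 113 mm tall, origin at the centre of its underside.
Mind the look-alikes: they are no part of the job. Leave any purple look-alike of the pin alone.

How it is judged:
By the outcome, as a careful person would: the job done as asked, in the order asked, and still so for the second after the job is handed in, with the robot touching nothing.
It also fails if it takes over 51 s, if anything falls off the work surface, if the arm or the gripper's body presses on something with over 40 N, if the wrist force passes 120 N, or if a joint passes its speed limit or range.

## Working session

There is one attempt and no reset: what is moved stays moved. The work goes in short steps, Python scripts to look and compute and a tool call to move; the robot and the scene stay as the last step left them, time stands still between calls to the robot, and variables do not carry over. Pictures are saved under pics/ and viewed, about 8 in all and at most 12, crops included, and the job is handed in when it is done.

Besides the shell and the picture viewer there is one more tool, called after ">>>" by a JSON object that holds its "fn" and its "kwargs". jog_arm: Moves the arm, as the interface text tells. Its arguments: {"type":"object","properties":{"rows":{"type":"array"}},"required":["rows"]}

```bash
mkdir -p pics; python3 - <<'E'
from bench import ctrl,cams,nets
import cv2,numpy as np
s=ctrl.get_state();print({k:np.round(s[k],3).tolist() for k in s})
for c in("side","top"):
    im=cams.read_camera(c);cv2.imwrite(f"pics/{c}0.png",im[:,:,::-1])
    d=cams.get_calibration(c);print(c,{k:np.round(d[k],4).tolist() for k in d})
    for t in("pin","pin_end_a","stand","jig","shuttle"):
        print(t,[(round(r["conf"],2),np.round(r["box"]).tolist()) for r in nets.recognise(c,t)][:4])
E
```

```text
{'clock': 0.0, 'q': [1.303, 0.261, -0.139, 1.173, 0.0, 1.571], 'joint_vel': [0.001, -0.001, 0.0, -0.0, -0.001, 0.001], 'joint_torque': [0.001, -40.568, 25.392, 0.019, 0.0, 0.0], 'eef_pos': [138.754, 505.687, 255.465], 'tcp_rot': [-0.7, 0.701, -0.095, 0.094], 'ft_force': [1.175, -0.163, -0.887], 'wrist_torque': [-0.009, -0.016, -0.001], 'finger_gap': 1.004}
side {'K': [[505.9357, 0.0, 318.2192], [0.0, 505.9357, 195.2892], [0.0, 0.0, 1.0]], 'dist_coeffs': [-0.0884, 0.0, 0.0, 0.0, 0.0], 'view': [[-0.9991, 0.038, 0.0193, 490.1815], [0.0013, 0.481, -0.8767, 83.0045], [-0.0426, -0.8759, -0.4806, 1309.4984], [0.0, 0.0, 0.0, 1.0]]}
pin [(0.84, [327.0, 241.0, 29.0, 17.0]), (0.57, [348.0, 281.0, 21.0, 42.0])]
pin_end_a [(0.41, [342.0, 273.0, 12.0, 9.0])]
stand [(0.91, [323.0, 258.0, 46.0, 49.0])]
jig [(0.63, [315.0, 195.0, 19.0, 21.0]), (0.57, [316.0, 186.0, 42.0, 49.0])]
shuttle [(0.91, [315.0, 195.0, 21.0, 24.0]), (0.68, [324.0, 259.0, 46.0, 49.0])]
top {'K': [[414.5031, 0.0, 324.6678], [0.0, 414.5031, 203.9112], [0.0, 0.0, 1.0]], 'dist_coeffs': [-0.1079, 0.0, 0.0, 0.0, 0.0], 'view': [[-0.0129, -0.9999, -0.0078, -11.7624], [-0.9802, 0.0142, -0.1974, 490.8152], [0.1975, 0.0051, -0.9803, 1055.5698], [0.0, 0.0, 0.0, 1.0]]}
pin [(0.65, [242.0, 202.0, 10.0, 21.0]), (0.57, [207.0, 219.0, 24.0, 17.0]), (0.25, [323.0, 226.0, 34.0, 36.0])]
pin_end_a []
stand [(0.93, [245.0, 207.0, 28.0, 40.0])]
jig [(0.19, [324.0, 227.0, 36.0, 40.0])]
shuttle [(0.56, [372.0, 202.0, 60.0, 29.0])]
```

View pics/side0.png

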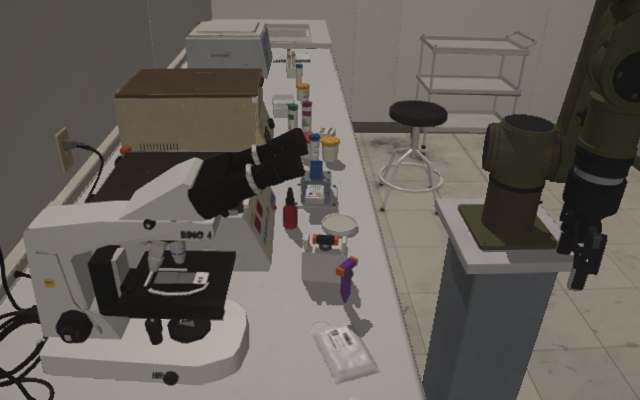

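View pics/top0.png

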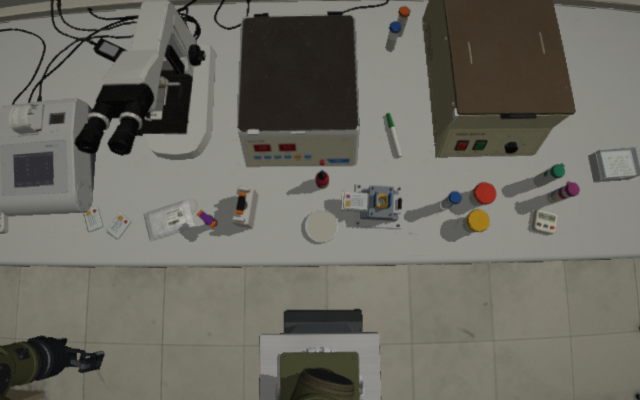

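```bash
cat > h.py <<'E'
import numpy as np,cv2
from bench import ctrl,cams,nets
def proj(c,P):
    d=cams.get_calibration(c);V=np.array(d["view"])
    r,_=cv2.Rodrigues(V[:3,:3]);return cv2.projectPoints(np.array(P,float).reshape(-1,1,3),r,V[:3,3],np.array(d["K"]),np.array(d["dist_coeffs"]))[0][:,0]
def back(c,uv,z):
    d=cams.get_calibration(c);V=np.array(d["view"])
    n=cv2.undistortPoints(np.array(uv,float).reshape(-1,1,2),np.array(d["K"]),np.array(d["dist_coeffs"]))[:,0]
    D=np.c_[n,np.ones(len(n))]@V[:3,:3];C=-V[:3,:3].T@V[:3,3]
    return C+D*((z-C[2])/D[:,2])[:,None]
def blob(im,box,f):
    h=cv2.cvtColor(im,cv2.COLOR_RGB2HSV).astype(int);x0,y0,x1,y1=box
    m=np.zeros(im.shape[:2],np.uint8);m[y0:y1,x0:x1]=f(h[...,0],h[...,1],h[...,2])[y0:y1,x0:x1]
    n,l,s,c=cv2.connectedComponentsWithStats(m);return [(s[i,4],np.round(c[i],2).tolist()) for i in range(1,n) if s[i,4]>3]
orange=lambda h,s,v:(h<16)&(s>130)&(v>110)
blue=lambda h,s,v:(h>100)&(h<125)&(s>110)&(v>60)
brass=lambda h,s,v:(h>17)&(h<32)&(s>90)&(v>90)
E
python3 - <<'E'
from h import *
t=cv2.imread("pics/top0.png");s=cv2.imread("pics/side0.png")
a=cv2.resize(t[175:250,190:290],None,fx=4,fy=4,interpolation=cv2.INTER_CUBIC)
b=cv2.resize(t[175:250,330:430],None,fx=4,fy=4,interpolation=cv2.INTER_CUBIC)
e=cv2.resize(s[215:290,275:375],None,fx=4,fy=4,interpolation=cv2.INTER_CUBIC)
f=cv2.resize(s[140:215,265:365],None,fx=4,fy=4,interpolation=cv2.INTER_CUBIC)
cv2.imwrite("pics/crop1.png",np.vstack([np.hstack([a,b]),np.hstack([e,f])]))
T=t[:,:,::-1].copy();S=s[:,:,::-1].copy()
print("top orange",blob(T,(195,180,290,235),orange));print("top blue",blob(T,(355,180,405,235),blue));print("top brass",blob(T,(340,180,405,235),brass))
print("side orange",blob(S,(300,225,360,275),orange));print("side blue",blob(S,(300,155,345,205),blue));print("side brass",blob(S,(295,155,345,205),brass))
for c in("top","side"):
  for n in("stand","jig","pin","petri","red_bottle","blue_tube"):
    cams.read_camera(c) if n=="stand" else 0
    for r in nets.masks_of(c,n)[:2]:
        ys,xs=np.nonzero(r["pixels"]);print(c,n,round(r["conf"],2),np.round(r["box"],1),len(xs),xs.mean().round(1),ys.mean().round(1),cv2.minAreaRect(np.c_[xs,ys].astype(np.float32)))
E
```

```text
top orange [(np.int32(18), [242.11, 193.94]), (np.int32(15), [199.47, 212.67]), (np.int32(20), [239.0, 211.5]), (np.int32(20), [212.7, 223.5])]
top blue [(np.int32(21), [375.43, 197.43]), (np.int32(17), [390.24, 197.94])]
top brass [(np.int32(61), [380.31, 198.89]), (np.int32(20), [347.5, 203.0])]
side orange [(np.int32(15), [314.2, 236.07]), (np.int32(15), [336.0, 238.0]), (np.int32(18), [353.0, 257.67]), (np.int32(24), [339.83, 268.96])]
side blue [(np.int32(189), [315.69, 169.24])]
side brass [(np.int32(9), [317.78, 193.56])]
top stand 0.88 [246.4 205.2  30.9  40.7] 691 245.5 207.9 ((244.49014282226562, 206.35537719726562), (23.309839248657227, 40.25605392456055), 10.124671936035156)
top jig 0.59 [450.6 200.9  22.3  21.8] 256 450.0 200.4 ((449.6468505859375, 200.34405517578125), (11.784767150878906, 25.05956268310547), 61.69924545288086)
top jig 0.57 [372.9 208.4  66.8  45.3] 2276 374.6 205.0 ((371.55517578125, 205.0620574951172), (61.481956481933594, 42.808353424072266), 3.3664605617523193)
top pin 0.47 [206.8 220.1  20.3  19.4] 200 207.1 218.5 ((206.50001525878906, 218.000015258
[... 1195 characters left out ...]
)
side jig 0.39 [339.1 225.8  35.5  23. ] 677 339.4 223.9 ((339.0, 224.0), (22.0, 36.0), 90.0)
side pin 0.93 [347.2 280.1  20.8  43.8] 509 346.1 276.7 ((343.6153869628906, 278.423095703125), (18.63102912902832, 44.12612533569336), 11.309932708740234)
side pin 0.74 [325.7 241.   29.6  17. ] 325 325.3 241.2 ((325.21380615234375, 242.4344940185547), (25.5780086517334, 15.612550735473633), 4.763641834259033)
side petri 0.6 [339.6 226.1  32.6  24.2] 591 338.9 224.2 ((338.5, 224.5), (21.0, 33.0), 90.0)
side red_bottle 0.62 [290.6 210.4  14.2  45.6] 480 290.0 211.0 ((290.0, 208.0), (42.0, 14.0), 90.0)
side blue_tube 0.51 [313.4 149.2  16.1  29.2] 258 314.1 146.7 ((314.0, 147.0), (28.0, 10.0), 90.0)
```

View pics/crop1.png

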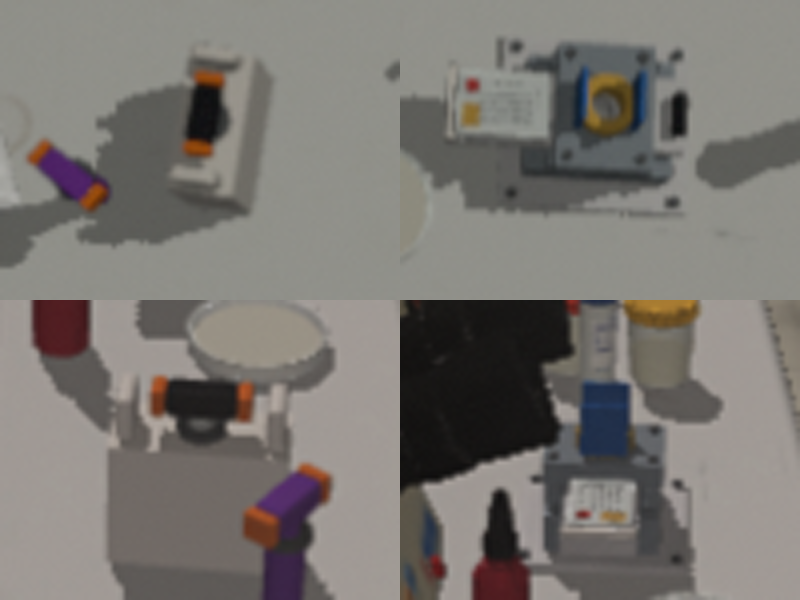

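```bash
cat >> h.py <<'E'
def box(x0,x1,y0,y1,z0,z1):
    return [[(x,y,z) for x,y in((x0,y0),(x1,y0),(x1,y1),(x0,y1),(x0,y0))] for z in(z0,z1)]
def circ(r,z):return [[(r*np.cos(a),r*np.sin(a),z) for a in np.linspace(0,6.283,25)]]
def place(ls,x,y,yaw,z=0):
    c,s=np.cos(np.radians(yaw)),np.sin(np.radians(yaw))
    return [[(x+c*p[0]-s*p[1],y+s*p[0]+c*p[1],p[2]+z) for p in l] for l in ls]
JIG=box(-42,42,-32,32,66,66)+box(-60,60,-65,65,0,0)+circ(20,78)+circ(11,78)+box(-17,17,16,21,104,104)+box(-17,17,-21,-16,104,104)
STAND=box(-48,48,-22,22,0,76)
PIN=box(-27,27,-9,9,84,100)+box(-19,19,-9,9,100,100)
def overlay(c,im,roi,lss,k=4):
    x0,y0,w,h=roi;o=cv2.resize(im[y0:y0+h,x0:x0+w],None,fx=k,fy=k,interpolation=cv2.INTER_CUBIC)
    for ls,col in lss:
        for l in ls:
            p=((proj(c,l)-[x0,y0]+.5)*k-.5);cv2.polylines(o,[np.round(p*8).astype(np.int32)],False,col,1,cv2.LINE_AA,3)
    return o
E
python3 - <<'E'
from h import *
for n,uv,z in(("brass",(382,200.8),78),("cheek",(375.0,197.6),104),("cheek-",(390.3,198),104)):print(n,back("top",[uv],z)[0].round(1))
e=back("top",[(242.1,193.9),(239,211.5)],100);es=back("side",[(314.2,236.07),(336,238)],97)
for q in(e,es):
    d=q[0]-q[1];print("pin",q.mean(0).round(1),np.hypot(*d[:2]).round(1),np.degrees(np.arctan2(d[1],d[0])).round(1))
for n,uv,z in(("petri",(320.8,225.1),8),("red",(322,176),105),("blue",(454,198),110)):print(n,back("top",[uv],z)[0].round(1))
p=e.mean(0);j=back("top",[(382,200.8)],78)[0]
d=e[0]-e[1];yaw=np.degrees(np.arctan2(d[1],d[0]))
t=cv2.imread("pics/top0.png");s=cv2.imread("pics/side0.png")
R=[]
for c,im,r1,r2 in(("top",t,(190,175,100,75),(330,175,100,75)),("side",s,(275,215,100,75),(265,140,100,75))):
    L=[(place(JIG,j[0],j[1],-2),(0,0,255)),(place(STAND,p[0],p[1],yaw),(0,255,0)),(place(PIN,p[0],p[1],yaw,4),(255,255,0))]
    R.append(np.hstack([overlay(c,im,r1,L),overlay(c,im,r2,L)]))
cv2.imwrite("pics/ov1.png",np.vstack(R));print(p,j,yaw)
E
```

```text
brass [ 490.8 -167.7   78. ]
cheek [ 494.  -146.7  104. ]
cheek- [ 492.4 -185.6  104. ]
pin [486.7 196.2 100. ] 46.3 -8.4
pin [485.  187.9  97. ] 46.8 -9.7
petri [439.8  -6.9   8. ]
red [552.4 -12.9 105. ]
blue [ 488.9 -347.8  110. ]
[486.66671331 196.2058051  100.        ] [ 490.84030597 -167.73443586   78.        ] -8.37047625961949
```

View pics/ov1.png

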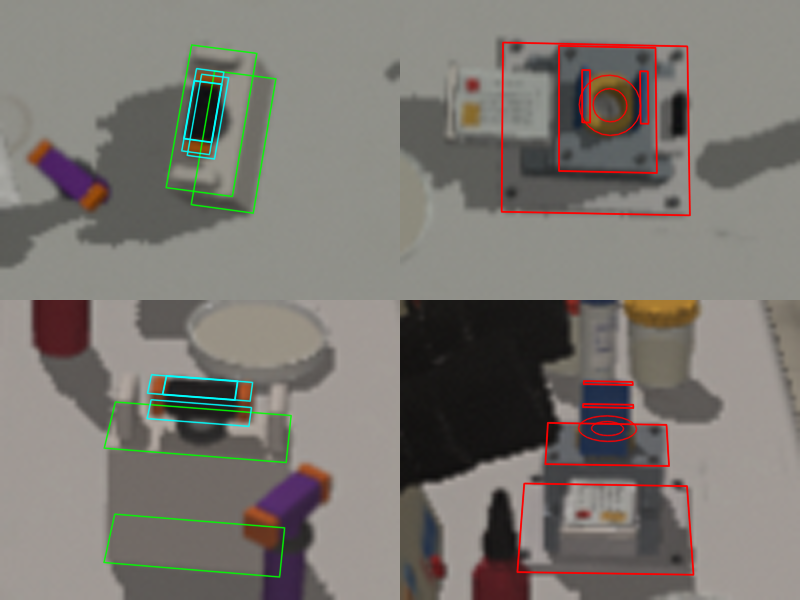

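Candidates: the black-barred pin in the white stand (top 241,202; side 326,241) and the purple one (top 206,218; side 347,277). The crop confirms that the black one, with orange ends between the stand's posts, is the pin. The jig's cartridge end points to +y.

```bash
cat >> h.py <<'E'
import json,os
# nominal commanded pose, tool down: [x,y,z,angle of tool z in deg]
def nom():return json.load(open("nom.json")) if os.path.exists("nom.json") else [138.916,506.278,256.304,np.degrees(1.303)]
def axes(a):
    c,s=np.cos(np.radians(a)),np.sin(np.radians(a));return np.array([[s,-c,0],[0,0,-1],[c,s,0]]) # rows: tool x,y,z
def plan(x,y,z,a):
    n=nom();print("shift",(axes(n[3])@(np.array([x,y,z])-n[:3])).round(1),"turn_y",round(n[3]-a,1))
def done(sx,sy,sz,t=0):
    n=nom();p=np.array(n[:3])+np.array([sx,sy,sz])@axes(n[3]);n=[*p.tolist(),n[3]-t];json.dump(n,open("nom.json","w"))
    s=ctrl.get_state();print("nom",np.round(n,1),"meas",np.round(s["eef_pos"],1),"q",np.round(s["q"],2),"F",np.round(s["ft_force"],1),"gap",round(s["finger_gap"],3),"t",s["clock"])
E
python3 - <<'E'
from h import *
for z in(150,250,330):print(z,back("top",[(122,148),(205,60)],z).round(0).tolist())
print(back("side",[(302,145)],280))
plan(486.7,196.2,230,81.6)
E
```

```text
150 [[624.0, 500.0, 150.0], [867.0, 295.0, 150.0]]
250 [[589.0, 447.0, 250.0], [806.0, 263.0, 250.0]]
330 [[560.0, 404.0, 330.0], [758.0, 237.0, 330.0]]
[[534.23798684 119.64863219 280.        ]]
shift [ 417.4   26.3 -207. ] turn_y -6.9
```

>>> {"fn": "jog_arm", "kwargs": {"rows": [[0,35,2,-17,0,-1,0],[0,70,4,-34,0,-2,0],[0,105,6,-52,0,-2,0],[0,140,9,-69,0,-3,0],[0,175,11,-86,0,-3,0],[0,210,13,-104,0,-4,0],[0,245,15,-121,0,-4,0],[0,280,17,-138,0,-5,0],[0,315,20,-156,0,-5,0],[0,350,22,-173,0,-6,0],[0,385,24,-190,0,-7,0],[0,417,26,-207,0,-7,0]]}}

```text
clock: 2.3
eef_pos: [487.9, 194.6, 230.4]
tcp_rot: [0.705, -0.705, 0.051, -0.052]
ft_force: [0.6, 0.5, 0.9]
finger_gap: 1.002
```

>>> {"fn": "jog_arm", "kwargs": {"rows": [[0,0,0,0,0,0,0],[0,0,0,0,0,0,0]]}}

```text
clock: 2.47
eef_pos: [487.4, 194.9, 230.0]
tcp_rot: [0.705, -0.705, 0.053, -0.053]
ft_force: [-1.2, 0.5, -0.1]
finger_gap: 0.999
```

```bash
python3 - <<'E'
from h import *
done(417,26,-207,-7)
t=cams.read_camera("side");cv2.imwrite("pics/side1.png",t[:,:,::-1]);u=cams.read_camera("top");cv2.imwrite("pics/top1.png",u[:,:,::-1])
s=ctrl.get_state();print(np.round(s["tcp_rot"],3))
L=[(place(PIN,486.7,196.2,-8.4,4),(255,255,0)),(place([[(-11,-42,0),(-11,42,0)],[(11,-42,0),(11,42,0)]],*s["eef_pos"][:2],-8.4,s["eef_pos"][2]-12),(0,0,255))]
cv2.imwrite("pics/ov2.png",np.hstack([overlay("side",t[:,:,::-1].copy(),(265,150,100,140),L),overlay("top",u[:,:,::-1].copy(),(190,150,100,140),L)]))
plan(486.7,196.2,108.5,81.6)
E
```

```text
nom [486.3 196.3 230.3  81.7] meas [487.4 194.9 230. ] q [ 0.38  0.27 -0.19  1.11  0.    0.53] F [-1.2  0.5 -0.1] gap 0.999 t 2.4667
[ 0.705 -0.705  0.052 -0.051]
shift [ 4.000e-01  1.218e+02 -1.000e-01] turn_y 0.1
```

View pics/ov2.png

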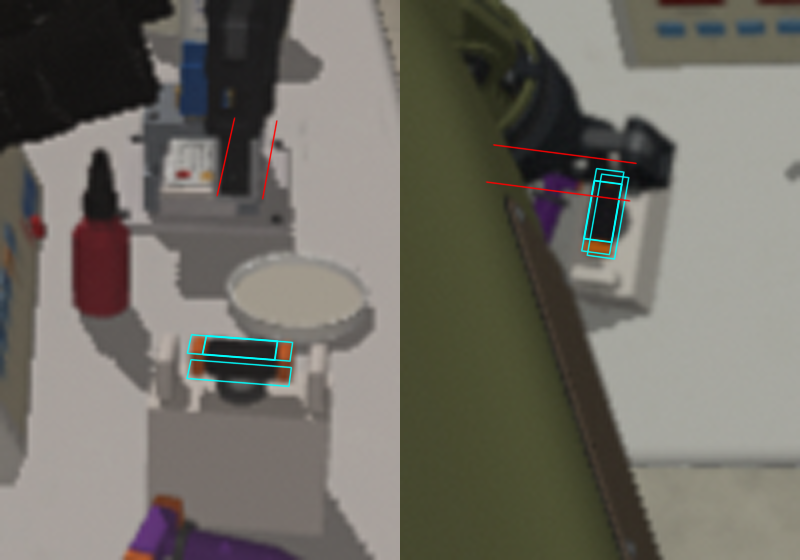

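```bash
python3 - <<'E'
from h import *
a=cv2.imread("pics/side1.png");b=cv2.imread("pics/top1.png")
cv2.imwrite("pics/both1.png",np.hstack([cv2.resize(a[200:400,240:440],None,fx=2,fy=2),cv2.resize(b[100:300,150:350],None,fx=2,fy=2)]))
E
```

```text
(no output)
```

View pics/both1.png

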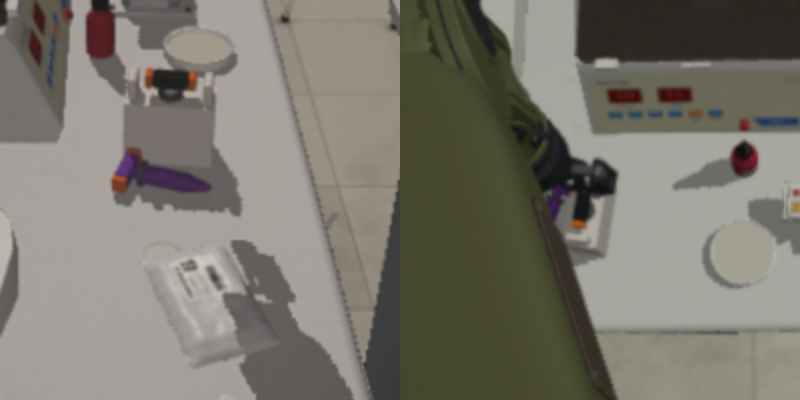

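The purple look-alike, which stood on its 6 mm nose, now lies beside the stand. My path stayed above z≈230, so it fell by itself and is out of the way. I'm going down to grasp.

>>> {"fn": "jog_arm", "kwargs": {"rows": [[0,0,30,0,0,0,0],[0,0,60,0,0,0,0],[0,0,85,0,0,0,0],[0,0,105,0,0,0,0],[0,0,116,0,0,0,0],[0,0,121,0,0,0,0],[0,0,121,0,0,0,0],[0.5,0,121,0,0,0,0],[1,0,121,0,0,0,0],[1,0,121,0,0,0,0],[1,0,121,0,0,0,0],[1,0,121,0,0,0,0]]}}

```text
clock: 3.57
eef_pos: [486.7, 196.5, 110.0]
tcp_rot: [0.705, -0.705, 0.051, -0.052]
ft_force: [0.9, -1.3, 0.8]
finger_gap: 0.301
```

>>> {"fn": "jog_arm", "kwargs": {"rows": [[1,0,0,0,0,0,0],[1,0,0,0,0,0,0],[1,0,0,0,0,0,0],[1,0,0,0,0,0,0]]}}

```text
clock: 3.9
eef_pos: [486.7, 196.4, 110.0]
tcp_rot: [0.705, -0.705, 0.051, -0.052]
ft_force: [-0.4, -0.5, 5.5]
finger_gap: 0.194
```

>>> {"fn": "jog_arm", "kwargs": {"rows": [[1,0,-5,0,0,0,0],[1,0,-15,0,0,0,0],[1,0,-30,0,0,0,0],[1,0,-50,0,0,0,0],[1,0,-75,0,0,0,0],[1,0,-100,0,0,0,0],[1,0,-120,0,0,0,0],[1,0,-130,0,0,0,0],[1,0,-130,0,0,0,0],[1,0,-130,0,0,0,0]]}}

```text
clock: 4.73
eef_pos: [486.2, 196.3, 239.2]
tcp_rot: [0.705, -0.705, 0.051, -0.052]
ft_force: [-0.6, -0.1, -1.8]
finger_gap: 0.199
```

```bash
python3 - <<'E'
from h import *
done(0,-9,0,0)
plan(490.8,-167.7,240,88)
t=cams.read_camera("side");cv2.imwrite("pics/side2.png",t[:,:,::-1])
z=239.3-104.5
L=[(place(PIN+circ(10.5,50)+circ(3,0),486.3,196.3,-8.4,z),(255,255,0))]
cv2.imwrite("pics/ov3.png",overlay("side",t[:,:,::-1].copy(),(265,130,120,150),L))
E
```

```text
nom [486.3 196.3 239.3  81.7] meas [486.2 196.3 239.2] q [ 0.38  0.27 -0.17  1.13  0.    0.53] F [-0.6 -0.1 -1.8] gap 0.199 t 4.7333
shift [  57.3   -0.7 -359.5] turn_y -6.3
```

View pics/ov3.png

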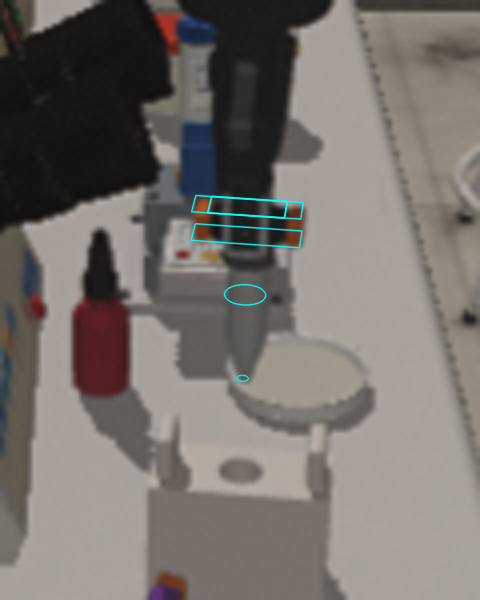

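>>> {"fn": "jog_arm", "kwargs": {"rows": [[1,3,0,-18,0,0,0],[1,8,0,-50,0,-1,0],[1,14,0,-86,0,-1,0],[1,20,0,-123,0,-2,0],[1,26,0,-160,0,-3,0],[1,32,0,-197,0,-3,0],[1,38,0,-234,0,-4,0],[1,44,0,-271,0,-5,0],[1,50,0,-308,0,-6,0],[1,55,0,-340,0,-6.3,0],[1,58,0,-359,0,-6.3,0],[1,58,0,-359,0,-6.3,0]]}}

```text
clock: 5.78
eef_pos: [490.6, -170.8, 237.2]
tcp_rot: [-0.707, 0.707, -0.015, 0.013]
ft_force: [-0.5, -0.2, -2.9]
finger_gap: 0.195
```

>>> {"fn": "jog_arm", "kwargs": {"rows": [[1,0,0,0,0,0,0],[1,0,0,0,0,0,0],[1,0,0,0,0,0,0]]}}

```text
clock: 6.03
eef_pos: [491.0, -166.1, 238.4]
tcp_rot: [0.707, -0.707, 0.013, -0.011]
ft_force: [0.3, -0.2, -1.0]
finger_gap: 0.193
```

```bash
python3 - <<'E'
from h import *
done(58,0,-359,-6.3)
n=nom();z=n[2]-104.5
for c,r in(("side",(270,100,90,110)),("top",(330,150,90,110))):
    t=cams.read_camera(c)
    L=[(place(JIG[:3]+circ(11,78),490.8,-167.7,-2),(0,0,255)),(place(PIN+circ(10.5,50)+circ(3,0),n[0],n[1],-2,z),(255,255,0))]
    o=overlay(c,t[:,:,::-1].copy(),r,L);A=o if c=="side" else np.hstack([A,o])
cv2.imwrite("pics/ov4.png",A)
E
```

```text
nom [ 491.6 -167.3  239.3   88. ] meas [ 491.  -166.1  238.4] q [-0.33  0.26 -0.19  1.13  0.   -0.29] F [ 0.3 -0.2 -1. ] gap 0.193 t 6.0333
```

View pics/ov4.png

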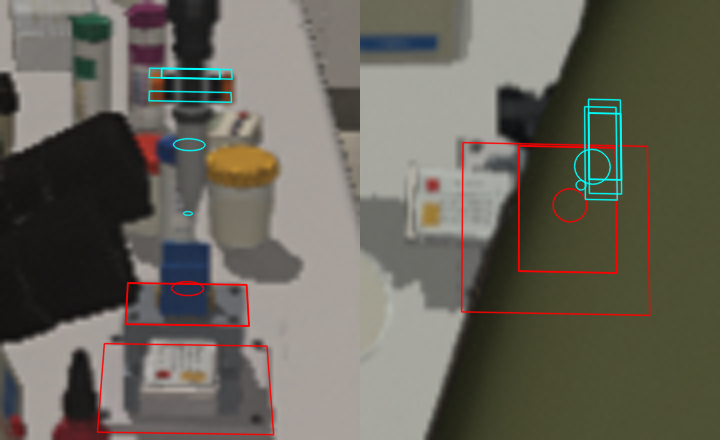

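>>> {"fn": "jog_arm", "kwargs": {"rows": [[1,0,20,0,0,0,0],[1,0,45,0,0,0,0],[1,0,62,0,0,0,0],[1,0,74,0,0,0,0],[1,0,82,0,0,0,0],[1,0,88,0,0,0,0],[1,0,88,0,0,0,0],[1,0,88,0,0,0,0]]}}

```text
clock: 6.8
eef_pos: [492.5, -167.4, 151.8]
tcp_rot: [-0.707, 0.707, -0.012, 0.013]
ft_force: [2.1, -2.7, -2.9]
finger_gap: 0.192
```

>>> {"fn": "jog_arm", "kwargs": {"rows": [[1,0,2,0,0,0,0],[1,0,4,0,0,0,0],[1,0,4,0,0,0,0]]}}

```text
clock: 7.05
eef_pos: [492.4, -167.5, 147.8]
tcp_rot: [-0.707, 0.707, -0.012, 0.013]
ft_force: [2.9, -1.7, -1.1]
finger_gap: 0.192
```

>>> {"fn": "jog_arm", "kwargs": {"rows": [[1,0,1,0,0,0,0],[1,0,2,0,0,0,0],[1,0,2,0,0,0,0]]}}

```text
clock: 7.3
eef_pos: [492.4, -167.6, 145.7]
tcp_rot: [-0.707, 0.707, -0.012, 0.013]
ft_force: [4.1, -2.3, 0.3]
finger_gap: 0.192
```

>>> {"fn": "jog_arm", "kwargs": {"rows": [[1,1,0.5,-0.5,0,0,0],[1,1,1,-0.5,0,0,0],[1,1,1,-0.5,0,0,0]]}}

```text
clock: 7.55
eef_pos: [492.6, -167.7, 144.2]
tcp_rot: [0.707, -0.707, 0.013, -0.013]
ft_force: [3.4, -1.8, -0.7]
finger_gap: 0.197
```

>>> {"fn": "jog_arm", "kwargs": {"rows": [[1,0,0.5,0,0,0,0],[1,0,1,0,0,0,0],[1,0,1,0,0,0,0]]}}

```text
clock: 7.8
eef_pos: [492.5, -167.7, 143.2]
tcp_rot: [0.707, -0.707, 0.013, -0.013]
ft_force: [4.0, -2.4, -1.3]
finger_gap: 0.195
```

>>> {"fn": "jog_arm", "kwargs": {"rows": [[1,1,0.5,-1,0,0,0],[1,1,1.5,-1,0,0,0],[1,1,1.5,-1,0,0,0]]}}

```text
clock: 8.05
eef_pos: [492.8, -168.4, 141.2]
tcp_rot: [0.707, -0.707, 0.013, -0.012]
ft_force: [2.6, -0.3, -2.5]
finger_gap: 0.196
```

>>> {"fn": "jog_arm", "kwargs": {"rows": [[1,0,0.5,0,0,0,0],[1,0,1.5,0,0,0,0],[1,0,1.5,0,0,0,0]]}}

```text
clock: 8.3
eef_pos: [492.8, -168.4, 139.8]
tcp_rot: [0.707, -0.707, 0.013, -0.012]
ft_force: [0.3, 0.7, -2.1]
finger_gap: 0.197
```

>>> {"fn": "jog_arm", "kwargs": {"rows": [[1,0,0.5,0,0,0,0],[1,0,1.5,0,0,0,0],[1,0,1.5,0,0,0,0]]}}

```text
clock: 8.55
eef_pos: [492.9, -168.3, 138.4]
tcp_rot: [0.707, -0.707, 0.013, -0.012]
ft_force: [0.8, 1.7, -1.0]
finger_gap: 0.197
```

>>> {"fn": "jog_arm", "kwargs": {"rows": [[1,0,0.5,0,0,0,0],[1,0,1.5,0,0,0,0],[1,0,1.5,0,0,0,0]]}}

```text
clock: 8.8
eef_pos: [493.2, -168.2, 137.1]
tcp_rot: [0.708, -0.706, 0.013, -0.012]
ft_force: [0.1, 3.2, 0.3]
finger_gap: 0.194
```

>>> {"fn": "jog_arm", "kwargs": {"rows": [[0.8,0,0,0,0,0,0],[0.6,0,0,0,0,0,0],[0.3,0,0,0,0,0,0],[0,0,0,0,0,0,0],[0,0,0,0,0,0,0],[0,0,0,0,0,0,0],[0,0,0,0,0,0,0]]}}

```text
clock: 9.38
eef_pos: [493.6, -169.1, 137.4]
tcp_rot: [-0.707, 0.707, -0.013, 0.013]
ft_force: [0.1, 0.7, -0.1]
finger_gap: 0.998
```

>>> {"fn": "jog_arm", "kwargs": {"rows": [[0,0,-5,0,0,0,0],[0,0,-20,0,0,0,0],[0,0,-40,0,0,0,0],[0,0,-60,0,0,0,0],[0,0,-80,0,0,0,0],[0,-30,-90,0,0,0,0],[0,-65,-90,0,0,0,0],[0,-100,-90,0,0,0,0],[0,-130,-90,0,0,0,0],[0,-160,-90,0,0,0,0],[0,-180,-90,0,0,0,0],[0,-180,-90,0,0,0,0]]}}

```text
clock: 10.38
eef_pos: [309.1, -161.3, 227.3]
tcp_rot: [0.707, -0.707, 0.014, -0.012]
ft_force: [-0.4, 0.9, -0.3]
finger_gap: 0.999
```

```bash
python3 - <<'E'
from h import *
json.dump([493.6,-168.8,137.3,88.0],open("nom.json","w"))
done(-180,-90,0,0)
for c,r in(("side",(270,120,90,100)),("top",(330,150,90,100))):
    t=cams.read_camera(c)
    cv2.imwrite(f"pics/{c}5.png",t[:,:,::-1])
    L=[(place(JIG[:1]+JIG[2:3],491.5,-168,-2),(0,0,255)),(place(PIN,492,-168.4,-2,32.8),(255,255,0))]
    o=overlay(c,t[:,:,::-1].copy(),r,L);A=o if c=="side" else np.hstack([A,o])
    print(c,blob(t,(r[0],r[1],r[0]+r[2],r[1]+r[3]),orange))
cv2.imwrite("pics/ov5.png",A)
E
```

```text
nom [ 313.7 -162.5  227.3   88. ] meas [ 309.1 -161.3  227.3] q [-0.48 -0.02 -0.55  1.05 -0.   -0.44] F [-0.4  0.9 -0.3] gap 0.999 t 10.3833
side [(np.int32(26), [306.77, 136.04]), (np.int32(6), [307.67, 154.67]), (np.int32(6), [324.5, 155.0])]
top [(np.int32(17), [385.35, 187.06]), (np.int32(4), [347.5, 195.5]), (np.int32(19), [385.68, 205.0])]
```

View pics/ov5.png

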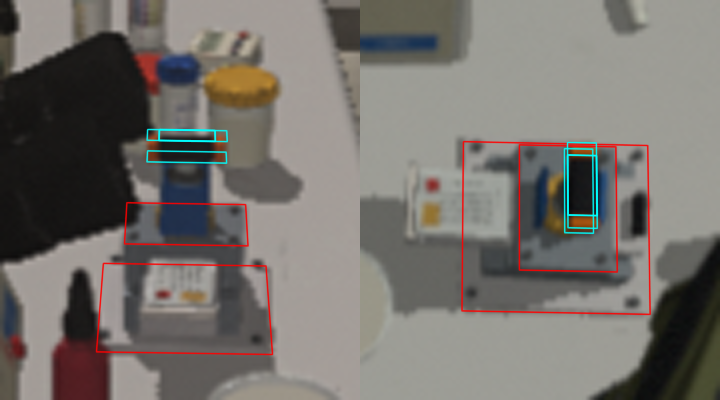

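```bash
python3 - <<'E'
from h import *
e=back("top",[(385.35,187.06),(385.68,205.0)],129.5);d=e[0]-e[1]
print(e.round(1),e.mean(0).round(1),np.degrees(np.arctan2(d[1],d[0])).round(1))
# same detector bias estimate: pin at stand was measured 486.7,196.2 with TCP 486.3,196.3
plan(491.8,-168.4,215,-2)
E
```

```text
[[ 515.  -170.5  129.5]
 [ 469.5 -169.4  129.5]] [ 492.2 -170.   129.5] -1.4
shift [178.2  12.3   0.3] turn_y 90.0
```

>>> {"fn": "jog_arm", "kwargs": {"rows": [[0,0,0,0,0,7,0],[0,0,0,0,0,14,0],[0,0,0,0,0,21,0],[0,0,0,0,0,28,0],[0,0,0,0,0,35,0],[0,20,0,0,0,42,0],[0,50,0,0,0,49,0],[0,80,0,0,0,56,0],[0,110,0,0,0,63,0],[0,140,0,0,0,70,0],[0,165,6,1,0,77,0],[0,178,12,1,0,84,0]]}}

```text
clock: 11.48
eef_pos: [497.0, -168.0, 215.2]
tcp_rot: [0.517, -0.515, 0.482, -0.485]
ft_force: [-0.1, 0.9, -0.3]
finger_gap: 0.999
```

>>> {"fn": "jog_arm", "kwargs": {"rows": [[0,0,0,0,0,6,0],[0,0,0,0,0,6,0],[0,0,0,0,0,6,0],[0,0,0,0,0,6,0]]}}

```text
clock: 11.82
eef_pos: [491.9, -167.7, 215.3]
tcp_rot: [-0.492, 0.492, -0.508, 0.508]
ft_force: [1.0, 0.1, 0.2]
finger_gap: 1.002
```

```bash
python3 - <<'E'
from h import *
done(178,12,1,90)
plan(492.3,-169.5,128,-1.7)
t=cams.read_camera("side");print(blob(t,(290,130,335,160),orange));cv2.imwrite("pics/side6.png",t[:,:,::-1])
E
```

```text
nom [ 491.6 -167.7  215.3   -2. ] meas [ 491.9 -167.7  215.3] q [-0.33  0.27 -0.23  1.07 -0.    1.28] F [1.  0.1 0.2] gap 1.002 t 11.8167
shift [ 1.7 87.3  0.7] turn_y -0.3
[(np.int32(26), [306.77, 136.04]), (np.int32(10), [307.5, 155.8]), (np.int32(12), [324.5, 156.5])]
```

>>> {"fn": "jog_arm", "kwargs": {"rows": [[0,1.7,20,0.7,0,0,0],[0,1.7,45,0.7,0,0,0],[0,1.7,65,0.7,0,0,0],[0,1.7,79,0.7,0,0,0],[0,1.7,87,0.7,0,0,0],[0,1.7,87,0.7,0,0,0],[0,1.7,87,0.7,0,0,0]]}}

```text
clock: 12.45
eef_pos: [492.2, -169.6, 128.7]
tcp_rot: [-0.491, 0.491, -0.509, 0.509]
ft_force: [0.4, 0.1, -1.2]
finger_gap: 0.999
```

>>> {"fn": "jog_arm", "kwargs": {"rows": [[0.15,0,0,0,0,0,0],[0.25,0,0,0,0,0,0],[0.3,0,0,0,0,0,0],[0.35,0,0,0,0,0,0],[0.4,0,0,0,0,0,0],[0.5,0,0,0,0,0,0],[0.7,0,0,0,0,0,0],[1,0,0,0,0,0,0],[1,0,0,0,0,0,0],[1,0,0,0,0,0,0]]}}

```text
clock: 13.28
eef_pos: [492.7, -169.7, 128.7]
tcp_rot: [-0.491, 0.491, -0.508, 0.509]
ft_force: [1.1, -1.1, 3.6]
finger_gap: 0.619
```

>>> {"fn": "jog_arm", "kwargs": {"rows": [[1,0,1.5,0,0,0,0],[1,0,3,0,0,0,0],[1,-0.3,4.5,0,0,0,0],[1,-0.5,6,0,0,0,0],[1,-0.5,6,0,0,0,0]]}}

```text
clock: 13.7
eef_pos: [492.6, -169.3, 122.1]
tcp_rot: [-0.491, 0.491, -0.509, 0.509]
ft_force: [1.3, -1.4, 0.5]
finger_gap: 0.616
```

>>> {"fn": "jog_arm", "kwargs": {"rows": [[1,0,1.5,0,0,0,0],[1,0,3,0,0,0,0],[1,-0.3,4.5,0,0,0,0],[1,-0.5,6,0,0,0,0],[1,-0.5,6,0,0,0,0]]}}

```text
clock: 14.12
eef_pos: [492.5, -168.8, 116.0]
tcp_rot: [-0.491, 0.491, -0.509, 0.509]
ft_force: [2.5, -1.3, 0.0]
finger_gap: 0.618
```

>>> {"fn": "jog_arm", "kwargs": {"rows": [[1,0,1.5,0,0,0,0],[1,0,3,0,0,0,0],[1,0,4.5,0,0,0,0],[1,0,6,0,0,0,0],[1,0,6,0,0,0,0]]}}

```text
clock: 14.53
eef_pos: [492.5, -168.6, 110.1]
tcp_rot: [-0.491, 0.491, -0.509, 0.509]
ft_force: [3.3, -1.8, 0.9]
finger_gap: 0.619
```

```bash
python3 - <<'E'
from h import *
json.dump([492.3,-168.4,110.3,-2.0],open("nom.json","w"))
done(0,0,0)
t=cams.read_camera("side")
tz=110.3-128.3+32.8
L=[(place(PIN,492,-168.4,-2,tz),(255,255,0)),(place(JIG[:1],491.5,-168,-2),(0,0,255))]
cv2.imwrite("pics/ov7.png",overlay("side",t[:,:,::-1].copy(),(280,120,70,90),L,6))
E
```

```text
nom [ 492.3 -168.4  110.3   -2. ] meas [ 492.5 -168.6  110.1] q [-0.33  0.36 -0.4   0.81  0.    1.28] F [ 3.3 -1.8  0.9] gap 0.619 t 14.5333
```

View pics/ov7.png

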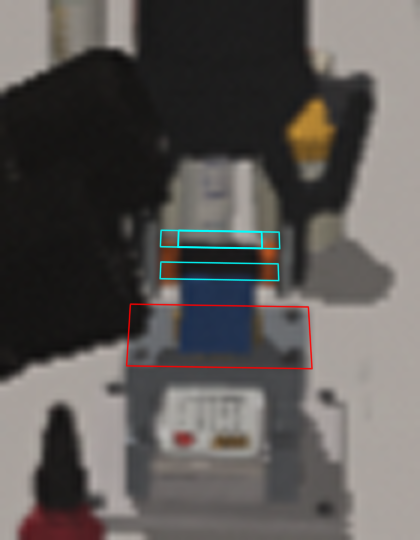

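>>> {"fn": "jog_arm", "kwargs": {"rows": [[1,0,1.5,0,0,0,0],[1,0,3,0,0,0,0],[1,0,4.5,0,0,0,0],[1,0,6,0,0,0,0],[1,0,6,0,0,0,0]]}}

```text
clock: 15.0
eef_pos: [492.5, -168.4, 106.8]
tcp_rot: [-0.491, 0.491, -0.508, 0.509]
ft_force: [-1.5, 1.9, 21.1]
finger_gap: 0.619
```

>>> {"fn": "jog_arm", "kwargs": {"rows": [[1,0,1,0,0,0,0],[1,0,2,0,0,0,0],[1,0,2,0,0,0,0]]}}

```text
clock: 15.25
eef_pos: [492.5, -168.3, 106.6]
tcp_rot: [-0.492, 0.49, -0.508, 0.51]
ft_force: [-7.2, 3.3, 34.7]
finger_gap: 0.624
```

```bash
python3 - <<'E'
from h import *
c,s=np.cos(np.radians(-8.4)),np.sin(np.radians(-8.4))
pr=proj("side",[(486.7+23*c,196.2+23*s,96),(486.7-23*c,196.2-23*s,96)]);print("stand bias",[314.2,236.07]-pr[0],[336,238]-pr[1])
t=cams.read_camera("side");cv2.imwrite("pics/side8.png",t[:,:,::-1]);print(blob(t,(295,145,335,175),orange))
for f,l in(("side5","stood"),("side6","stood2")):print(l,blob(cv2.imread(f"pics/{f}.png")[:,:,::-1].copy(),(295,145,335,175),orange))
for tz in(6,8,10.5,15,32.8):print(tz,proj("side",[(492.3+23,-168.4-.8,tz+92),(492.3-23,-168.4+.8,tz+92)]).round(1).tolist())
print(np.round(ctrl.get_state()["ft_force"],1))
# column profile through left orange end
h=cv2.cvtColor(t,cv2.COLOR_RGB2HSV)
for x in(307,308,324,325):print(x,[(y,h[y,x].tolist()) for y in range(156,176)])
E
```

```text
stand bias [ 0.51483667 -2.71392234] [ 0.70539352 -2.43811255]
[(np.int32(4), [307.5, 161.5]), (np.int32(9), [324.11, 163.78]), (np.int32(5), [307.2, 165.8])]
stood [(np.int32(6), [307.67, 154.67]), (np.int32(6), [324.5, 155.0])]
stood2 [(np.int32(11), [307.55, 156.18]), (np.int32(13), [324.46, 156.77])]
6 [[307.6, 164.8], [324.3, 165.1]]
8 [[307.6, 164.2], [324.4, 164.4]]
10.5 [[307.6, 163.4], [324.4, 163.6]]
15 [[307.6, 161.9], [324.4, 162.1]]
32.8 [[307.7, 155.9], [324.6, 156.2]]
[-6.1  3.4 34.3]
307 [(156, [22, 36, 106]), (157, [23, 32, 103]), (158, [18, 26, 100]), (159, [15, 18, 83]), (160, [11, 62, 91]), (161, [10, 158, 116]), (162, [9, 192, 118]), (163, [9, 188, 106]), (164, [9, 187, 113]), (165, [9, 190, 113]), (166, [10, 192, 113]), (167, [10, 176, 119]), (168, [12, 100, 143]), (169, [10, 19, 165]), (170, [8, 7, 145]), (171, [113, 9, 114]), (172, [105, 14, 110]), (173, [111, 16, 112]), (174, [110, 14, 111]), (175, [113, 9, 109])]
308 [(156, [21, 35, 123]), (157, [23, 33, 123]), (158, [19, 24, 117]), (159, [17, 18, 98]), (160, [10, 50, 107]), (161, [10, 142, 133]), (162, [10,
[... 499 characters left out ...]
, 122]), (165, [9, 191, 115]), (166, [9, 193, 116]), (167, [10, 185, 116]), (168, [8, 97, 134]), (169, [14, 19, 172]), (170, [11, 13, 162]), (171, [0, 0, 121]), (172, [108, 11, 111]), (173, [110, 7, 110]), (174, [108, 11, 111]), (175, [110, 7, 104])]
325 [(156, [21, 41, 106]), (157, [23, 41, 105]), (158, [23, 39, 104]), (159, [21, 41, 100]), (160, [17, 49, 99]), (161, [10, 121, 116]), (162, [10, 193, 149]), (163, [9, 195, 145]), (164, [9, 180, 105]), (165, [9, 177, 101]), (166, [9, 179, 101]), (167, [9, 175, 102]), (168, [8, 100, 115]), (169, [14, 19, 145]), (170, [13, 13, 141]), (171, [110, 7, 114]), (172, [114, 11, 112]), (173, [110, 14, 112]), (174, [108, 11, 113]), (175, [105, 14, 112])]
```

```bash
python3 - <<'E'
from h import *
def ext(f,x,y0,y1):
    h=cv2.cvtColor(cv2.imread(f"pics/{f}.png"),cv2.COLOR_BGR2HSV)
    m=(h[y0:y1,x,0]<17)*h[y0:y1,x,1].astype(float);i=np.flatnonzero(m>100)
    a,b=i[0],i[-1];lo=a-(m[a]-100)/(m[a]-m[a-1]) ;hi=b+(m[b]-100)/(m[b]-m[b+1]);return round(y0+lo,2),round(y0+hi,2)
def pex(x,y,tz,yaw):
    c,s=np.cos(np.radians(yaw)),np.sin(np.radians(yaw));o=[]
    for e in(23,-23):
        P=[(x+c*e+s*9,y+s*e-c*9,tz+100),(x+c*e-s*9,y+s*e+c*9,tz+84)];o.append(proj("side",P)[:,1].round(2).tolist())
    return o
print("stand",ext("side0",314,226,250),ext("side0",336,226,252),pex(486.5,196.3,4,-8.4))
for f in("side5","side6","side8"):print(f,[ext(f,x,146,175) for x in(307,308,324,325)])
for tz in(6,8.5,11,32.8):print(tz,pex(492.4,-168.4,tz,-2))
E
```

```text
stand (np.float64(233.5), np.float64(243.52)) (np.float64(234.9), np.float64(244.87)) [[233.35, 244.31], [234.98, 245.99]]
side5 [(np.float64(152.88), np.float64(160.34)), (np.float64(152.73), np.float64(160.32)), (np.float64(153.15), np.float64(160.47)), (np.float64(153.23), np.float64(160.44))]
side6 [(np.float64(152.84), np.float64(160.33)), (np.float64(152.58), np.float64(160.34)), (np.float64(153.13), np.float64(160.47)), (np.float64(153.24), np.float64(160.45))]
side8 [(np.float64(160.4), np.float64(168.0)), (np.float64(160.54), np.float64(168.0)), (np.float64(160.81), np.float64(167.97)), (np.float64(160.83), np.float64(168.0))]
6 [[160.81, 168.89], [161.08, 169.16]]
8.5 [[159.99, 168.07], [160.26, 168.33]]
11 [[159.16, 167.24], [159.43, 167.51]]
32.8 [[151.89, 159.98], [152.16, 160.26]]
```

>>> {"fn": "jog_arm", "kwargs": {"rows": [[1,0,-2,0,0,0,0],[1,0,-3.5,0,0,0,0],[0.6,0,-3.5,0,0,0,0],[0.3,0,-3.5,0,0,0,0],[0,0,-3.5,0,0,0,0],[0,0,-3.5,0,0,0,0],[0,0,-3.5,0,0,0,0],[0,0,-3.5,0,0,0,0]]}}

```text
clock: 15.97
eef_pos: [491.3, -168.2, 105.0]
tcp_rot: [0.491, -0.491, 0.51, -0.508]
ft_force: [-0.2, -1.0, 0.1]
finger_gap: 1.002
```

>>> {"fn": "jog_arm", "kwargs": {"rows": [[0,0,-8,0,0,0,0],[0,0,-25,0,0,0,0],[0,0,-45,0,0,0,0],[0,0,-70,0,0,0,0],[0,0,-95,0,0,0,0],[0,0,-120,-20,0,0,0],[0,0,-120,-55,0,0,0],[0,0,-120,-90,0,0,0],[0,0,-120,-125,0,0,0],[0,0,-120,-155,0,0,0],[0,0,-120,-180,0,0,0],[0,0,-120,-180,0,0,0]]}}

```text
clock: 16.97
eef_pos: [306.9, -160.6, 225.8]
tcp_rot: [0.49, -0.491, 0.511, -0.508]
ft_force: [-0.4, 0.4, -0.1]
finger_gap: 1.0
```

```bash
python3 - <<'E'
from h import *
json.dump([492.3,-168.4,105.8,-2.0],open("nom.json","w"));done(0,-120,-180)
im={}
for c in("side","top"):
    t=cams.read_camera(c);im[c]=t[:,:,::-1].copy();cv2.imwrite(f"pics/{c}9.png",im[c])
# cartridge shift vs start and vs stood, phase correlation
for c,(x0,y0,x1,y1) in(("top",(338,186,367,213)),("side",(300,183,330,208))):
    g=lambda f:cv2.cvtColor(cv2.imread(f"pics/{f}.png"),cv2.COLOR_BGR2GRAY)[y0:y1,x0:x1].astype(np.float32)
    w=cv2.createHanningWindow((x1-x0,y1-y0),cv2.CV_32F)
    for f in(c+"5",c+"9"):print(c,f,cv2.phaseCorrelate(g(c+"0"),g(f),w))
print("px for -5mm:",[(proj(c,[(491,-88,60)])-proj(c,[(491,-83,60)])).round(2).tolist() for c in("top","side")])
b=blob(im["top"][:,:,::-1].copy(),(365,180,405,225),orange);print(b)
L=[(place(PIN,492.4,-168.4,-2,6),(255,255,0))]
cv2.imwrite("pics/ov9.png",np.hstack([overlay("top",cv2.imread("pics/top0.png"),(335,175,75,50),[],5),overlay("top",im["top"],(335,175,75,50),[],5)])) 
cv2.imwrite("pics/ov9.png",np.vstack([cv2.imread("pics/ov9.png"),np.hstack([overlay("side",im["side"],(280,145,75,65),[],5),overlay("side",im["side"],(280,145,75,65),L,5)])]))
E
```

```text
nom [ 312.4 -162.1  225.8   -2. ] meas [ 306.9 -160.6  225.8] q [-0.48 -0.03 -0.56  1.04 -0.    1.13] F [-0.4  0.4 -0.1] gap 1.0 t 16.9667
top top5 ((0.024678025386497993, 0.49283489638888156), 0.9831128143969877)
top top9 ((0.9153933665350387, 0.7522525405542204), 1.1171293564784675)
side side5 ((-0.05917921373807644, 0.4075546689150862), 0.988836352666219)
side side9 ((-0.12081903549995943, -0.18561130487285382), 0.928720500946045)
px for -5mm: [[[1.89, -0.03]], [[-0.07, -0.9]]]
[(np.int32(18), [383.5, 189.0]), (np.int32(21), [384.0, 207.0])]
```

View pics/ov9.png

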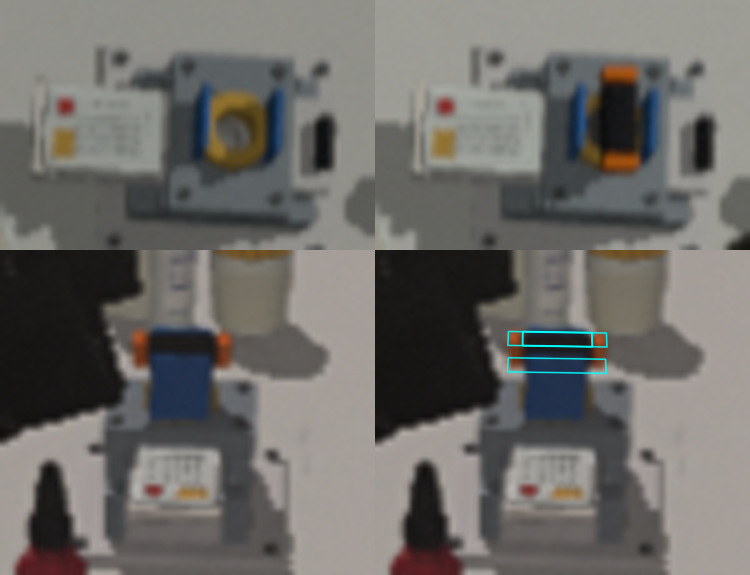

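```bash
python3 - <<'E'
from h import *
for i in range(3):cv2.imwrite(f"pics/top9{i}.png",cams.read_camera("top")[:,:,::-1])
def ecc(a,b,r):
    g=lambda f:cv2.GaussianBlur(cv2.cvtColor(cv2.imread(f"pics/{f}.png"),cv2.COLOR_BGR2GRAY),(0,0),.7).astype(np.float32)
    x0,y0,x1,y1=r;A=g(a)[y0:y1,x0:x1];B=g(b);W=np.float32([[1,0,x0],[0,1,y0]])
    cc,W=cv2.findTransformECC(A,B,W,cv2.MOTION_TRANSLATION,(3,200,1e-6));return round(float(cc),3),(W[:,2]-[x0,y0]).round(2).tolist()
R={"top":{"cart":(340,190,367,211),"knob":(395,194,405,211),"label":(343,191,363,208),"bridge":(368,184,395,192),"basehole":(352,182,362,190)},"side":{"cart":(304,183,328,200),"bridge":(300,170,308,182)}}
for c,pairs in(("top",(("top0","top5"),("top0","top9"),("top0","top90"),("top0","top92"))),("side",(("side0","side5"),("side0","side8"),("side0","side9")))):
  for a,b in pairs:
    o={}
    for k,r in R[c].items():
        try:o[k]=ecc(a,b,r)
        except cv2.error:o[k]=None
    print(a,b,o)
E
```

```text
top0 top5 {'cart': (0.983, [-0.2, -0.11]), 'knob': (0.994, [0.08, -0.09]), 'label': (0.979, [-0.02, -0.09]), 'bridge': (0.82, [-0.83, -0.84]), 'basehole': (0.986, [-0.16, -0.11])}
top0 top9 {'cart': (0.978, [0.53, 0.01]), 'knob': (0.993, [1.05, -0.0]), 'label': (0.957, [0.93, 0.07]), 'bridge': (0.92, [-0.05, -0.69]), 'basehole': (0.986, [-0.17, -0.11])}
top0 top90 {'cart': (0.979, [0.53, 0.01]), 'knob': (0.993, [1.05, -0.0]), 'label': (0.956, [0.92, 0.06]), 'bridge': (0.92, [-0.03, -0.7]), 'basehole': (0.985, [-0.16, -0.11])}
top0 top92 {'cart': (0.978, [0.53, 0.0]), 'knob': (0.993, [1.05, -0.0]), 'label': (0.956, [0.92, 0.06]), 'bridge': (0.919, [-0.03, -0.69]), 'basehole': (0.986, [-0.18, -0.11])}
side0 side5 {'cart': (0.995, [0.07, -0.01]), 'bridge': (0.987, [-0.05, 0.09])}
side0 side8 {'cart': (0.967, [0.3, -1.03]), 'bridge': (0.96, [0.07, -0.54])}
side0 side9 {'cart': (0.985, [0.19, -0.68]), 'bridge': (0.987, [-0.05, 0.05])}
```

```bash
python3 - <<'E'
from h import *
h=cv2.cvtColor(cv2.imread("pics/side9.png"),cv2.COLOR_BGR2HSV)
for x in(307,308,324,325,326):
    m=(h[145:180,x,0]<17)*h[145:180,x,1].astype(float);print(x,"orange",[(145+i,int(m[i])) for i in np.flatnonzero(m>40)])
for x in(312,316,320):print(x,[(y,h[y,x].tolist()) for y in range(158,172)])
r=np.radians(-2)
J=lambda x,y,z:proj("side",place([[(x,y,z)]],491.6,-168,-2)[0])[0,1].round(2)
print("far cheek top back/front",J(0,-21,104),J(0,-16,104),"near cheek top back/front",J(0,16,104),J(0,21,104))
for tz in(6,8,10):print(tz,"bar top back,front,bottom",J(0,-9,tz+100),J(0,9,tz+100),J(0,9,tz+84))
plan(492.3,-168.4,105,-2)
E
```

```text
307 orange [(np.int64(160), 54), (np.int64(161), 154), (np.int64(162), 195), (np.int64(163), 196), (np.int64(164), 187), (np.int64(165), 182), (np.int64(166), 175), (np.int64(167), 159), (np.int64(168), 85)]
308 orange [(np.int64(160), 50), (np.int64(161), 143), (np.int64(162), 198), (np.int64(163), 197), (np.int64(164), 191), (np.int64(165), 189), (np.int64(166), 189), (np.int64(167), 169), (np.int64(168), 86)]
324 orange [(np.int64(160), 43), (np.int64(161), 113), (np.int64(162), 194), (np.int64(163), 198), (np.int64(164), 187), (np.int64(165), 186), (np.int64(166), 188), (np.int64(167), 179), (np.int64(168), 97)]
325 orange [(np.int64(161), 100), (np.int64(162), 178), (np.int64(163), 188), (np.int64(164), 176), (np.int64(165), 164), (np.int64(166), 159), (np.int64(167), 137), (np.int64(168), 76)]
326 orange [(np.int64(162), 95), (np.int64(163), 111), (np.int64(164), 103), (np.int64(165), 82), (np.int64(166), 77), (np.int64(167), 65)]
312 [(158, [20, 20, 117]), (159, [60, 2, 110]), (160, [107, 80, 105]), (161, [109, 117, 63]), (162, [135, 17, 30]), (163, [15, 18, 29]), (164, [0, 19
[... 361 characters left out ...]
 65]), (167, [109, 139, 75]), (168, [110, 139, 75]), (169, [110, 141, 74]), (170, [109, 138, 76]), (171, [109, 141, 76])]
320 [(158, [14, 17, 165]), (159, [10, 10, 159]), (160, [111, 27, 133]), (161, [109, 94, 65]), (162, [120, 17, 30]), (163, [0, 9, 29]), (164, [15, 18, 29]), (165, [113, 55, 37]), (166, [109, 124, 68]), (167, [109, 142, 79]), (168, [109, 141, 76]), (169, [109, 141, 76]), (170, [109, 143, 75]), (171, [110, 139, 75])]
far cheek top back/front 159.84 160.6 near cheek top back/front 165.56 166.35
6 bar top back,front,bottom 161.01 163.79 169.09
8 bar top back,front,bottom 160.35 163.12 168.43
10 bar top back,front,bottom 159.69 162.46 167.77
shift [  0.  120.8 180. ] turn_y 0.0
```

```bash
python3 - <<'E'
from h import *
a=cv2.imread("pics/top0.png");b=cv2.imread("pics/top92.png")
for n,(x0,y0,x1,y1) in dict(petri=(303,208,340,245),red=(312,166,334,192),blue=(440,188,466,212)).items():
    print(n,np.abs(a[y0:y1,x0:x1].astype(int)-b[y0:y1,x0:x1]).mean().round(1))
print(ctrl.close_job())
E
```

```text
petri 11.0
red 8.6
blue 8.7
the job is handed in; nothing more can be done
None
```

The pin is home in the bush, with the handle between the blue cheeks, and I handed the job in at about 17 s. I took it from the stand across its width and stood it on the shuttle at about 25 mm collar height. After letting go, I gripped it again by the two orange ends and pushed it down to a firm stop at about 35 N. I then let go and drew the arm clear.

**What the last checks showed:**
- **Collar seated:** the handle against the cheek tops in the side view fits a nose height of about 6 mm, which is collar on bush. Other estimates read up to about 3 mm higher, so this rests on the firm stop and that view.
- **Shuttle pulled in:** it moved about 2.5–4 mm by the images, which is coarse at about 2.5 mm per pixel. It started 4–6 mm out. With the full shank well through its hole, the clearances allow at most about 1 mm out of line.
- **Bystanders:** the pixel comparison was inconclusive, with differences of about 9–11 grey levels round each one that I did not separate from light and shadow. I saw no shift in the pictures I viewed, and my path stayed clear of all three.
- **Purple look-alike:** it had been standing on its nose and tipped over during the first approach. I never went near it, as the hand stayed above z≈230 mm.

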